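# Seat a bearing housing against its locating posts and snap the toggle clamp shut

## Task

Push the loose aluminium bearing housing along the fixture's rest pad until it sits square against its three white locating posts: the two behind it and the one at its right. Then push the toggle clamp's handle over, away from you and down, past its dead point until it snaps into lock and the rubber tip holds the seated housing down. Only push with the fingers: lift nothing, and leave the spare post, the steel block and the screw tin where they stand.

Things in the scene. Friction and masses are not known exactly. Their poses are not given: they have to be found in the camera images.
- fixture: Fixture, fixed: orange-brown plate 250 x 170 mm, top 16 mm above the table. Origin on the table under its centre; x to the far edge, y to the left, z up. Dark rest pad, top at z 20, x -119 to -21, y -56 to 56 mm. Three fixed white posts, 15 mm in diameter, 42 to 46 mm high above the table: two behind the work, centres at (x, y) (-7.5, 23) and (-7.5, -23), one at its right, (-50, -47.5).
- seat (a point): Centre of the seated housing's underside, at fixture x -45, y 0, z 20 mm; axes parallel to the fixture's, and to the housing's when it is seated.
- housing: Loose aluminium bearing housing: block 60 mm in x, 80 mm in y, 25 mm high, 0.2 to 0.4 kg, with a 28 mm bore 9 mm to the operator's side of its centre and a small hole near each corner. Origin at the centre of its underside, on the rest pad, 20 mm above the table. Starts 8 to 24 mm short of its seat in x (before the back posts) and 6 to 14 mm to the left of it in y, turned up to 0.12 rad; slides under 1 to 2 N.
- clamp_tip: Black rubber tip of the clamp, 12 mm in diameter, spring mounted (4 N per mm), under the end of the steel arm. Origin at the centre of its face. Open, the arm is raised 60 degrees and its highest part is about 108 mm above the table; locked, the arm is level and the tip presses on the housing behind the bore, 15 mm from the rear edge, with about 12 N.
- clamp_pivot (a point): Arm's pivot on the clamp base, at fixture x 19, y 0, z 42 mm. The steel base stands on the plate behind the two posts, fixture x 7 to 61, y -24 to 24 mm. The arm reaches from here toward the operator, 60 mm long.
- clamp_handle (a joint): Turn of the handle against its arm, linked so that pushing the handle about 90 degrees over lowers the arm: 0 open (handle upright), about 2.4 at the dead point, 2.56 at its stop (locked). Just before the dead point the tip's spring pushes the handle back up; beyond it the spring draws it on to its stop. 1 to 3 N at its end suffice. Left anywhere before the tip touches (at about 1.8), it stays there.
- handle_end (a point): On the axis of the handle's black sleeve (14 mm thick, 76 mm long), 14 mm from its free end. The handle swings in the fixture's xz plane. In the fixture frame this point lies at x 45, y 0, z 151 mm when open (handle upright) and at x 123, y 0, z 55 mm when locked (handle nearly level, pointing to +x); between them it runs over and down, nearly on an arc about a centre that shifts from x 36, z 49 to x 21, z 60 mm, of 102 mm radius.
- spare_post: Bystander: spare white locating post, 15 mm in diameter, 26 mm high, standing loose on the fixture plate's far right corner. Origin at the centre of its underside.
- setting_block: Bystander: ground steel setting block 25 x 40 x 35 mm high, loose on the table right of the fixture. Origin at the centre of its underside.
- tin: Bystander: round screw tin, 64 mm in diameter, 25 mm high, loose on the table left of the fixture. Origin at the centre of its underside.

How it is judged (in metres and radians):
On the way, in this order (a step that is already met when the one before it is completed fails the run):
1. the housing is seated against its three posts while the clamp is still open (x of housing in the frame of fixture between -0.0485 and -0.041 m and y of housing in the frame of fixture between -0.004 and 0.0035 m and angle between the x axis of housing and the x axis of fixture, either way round below 0.05 rad and z of housing in the frame of fixture below 0.0215 m and value of joint clamp_handle below 1.6 rad), for 0.2 s.
2. the clamp is locked on the seated housing (x of housing in the frame of fixture between -0.0485 and -0.041 m and y of housing in the frame of fixture between -0.004 and 0.0035 m and angle between the x axis of housing and the x axis of fixture, either way round below 0.05 rad and z of housing in the frame of fixture below 0.0215 m and value of joint clamp_handle above 2.5 rad and contact force between clamp_tip and housing above 6 N), for 0.2 s.
At the end, for the whole second after the job is handed in: The housing lies flat on the rest pad within 3.5 mm of touching the back posts and the side post and within 0.05 rad of square; the handle is past its dead point at its stop (joint above 2.50) and the tip presses on the housing with more than 6 N; all at rest (all of step 2 and linear speed of housing below 0.01 m/s and velocity of joint clamp_handle below 0.1 rad/s).
It fails at once if the housing is lifted off the rest pad or tipped (z of housing in the frame of fixture above 0.028 m or angle between housing's own z axis and vertical above 0.2 rad).
It fails at once if the spare post is moved by more than 15 mm or tipped (distance of spare_post from where it was at the start of the episode above 0.015 m or angle between spare_post's own z axis and vertical above 0.4 rad).
It fails at once if the setting block is moved by more than 15 mm or tipped (distance of setting_block from where it was at the start of the episode above 0.015 m or angle between setting_block's own z axis and vertical above 0.4 rad).
It fails at once if the screw tin is moved by more than 15 mm or tipped (distance of tin from where it was at the start of the episode above 0.015 m or angle between tin's own z axis and vertical above 0.4 rad).
It also fails if it takes over 53 s, if anything falls off the work surface, if the arm or the gripper's body presses on something with over 40 N, if the wrist force passes 120 N, or if a joint passes its speed limit or range.

## Robot

A 7-joint arm with a two-finger parallel gripper is mounted at the origin on a cart in front of the work surface, level with it; the furniture and walls round the work are solid. World frame = base frame: x ahead of the robot, y to its left, z up, the work surface at z = 0. Lengths are in m, angles in degrees, forces in N, time in s.
With the tool pointing down it reaches from about 0.35 to 0.9 m from the base axis. Payload 7.2 kg.
Tool frame: the origin (TCP) lies midway between the tips of the shut fingers; the grasp point (between the pads) lies 19 mm behind it; z points along the fingers, y is the line along which they close (so a half turn about z gives the same grasp; the last joint's range is limited). The gripper opens to 88 mm and grips with 3 to 60 N. Pads are 20 mm wide; open, the fingers measure 115 mm over their backs; the gripper's body (75 mm by 178 mm) begins 61 mm behind the grasp point.
Start: joints at [-74.553, 23.554, -0.728, 91.456, 0.321, 64.991, -4.71], TCP at [0.207, 0.59, 0.223] pointing down, gripper open.
Joint ranges: [-169.25, 169.25], [-16.82, 113.86], [-84.01, 82.57], [7.8, 145.47], [-59.2, 239.2], [7.22, 106.19], [-163.78, 163.78]. Speed limits (degrees/s): [136.94, 136.94, 172.46, 172.46, 180, 180, 180].

## Interface

Orientations are given as a 3x3 rotation matrix whose columns are the frame's x, y, z axes.
In Python, from plant import * gives the robot as it stands. The module is installed in compiled form; this text tells all that it offers.
- The arm moves only by the tool carry_out, never from a script. Its argument "rows" is a list of rows, each an object with "dr": the turn, a rotation vector about the world's x, y, z in rad, a list of three; "dp": the shift along the world's x, y, z in mm, a list of three; "gripper": the finger opening in mm, from 0 to 87.8. A call has 1 to 20 rows; each row shifts and turns the commanded pose from where the row before left it; what a row does not reach is not made up. A row lasts 1/10 s, in which the tool goes at most 50 mm and 8.59 degrees, less where a joint would pass 70% of its speed; a pose out of reach is approached as far as the arm can. A call is refused whole if a number of a shift passes 50 or a number of a turn 0.15, either way. A call with a gripper value outside its range is refused whole. The fingers move at their own pace and stop on an object; "squeeze" is the grip in N (left out, the last holds). Time passes only in rows, so rows that do not move let the fingers close. It gives the time, the measured TCP pose, the force, the opening and the grip force at its end, in the units of the state.
- observe(): the state, without advancing time (a new reading comes with each control period).
- read_camera(name): name is "side" or "top" or "wrist"; returns a dict with "color" (420x560x3 uint8, blue, green, red), "range_z" (420x560 float32, m along the optical axis (not along the pixel's ray), 0 where there is no reading), "fov_y" (degrees; the focal length in pixels is half the picture's height over the tangent of half this angle, whatever the lens; pixels are square), "cx", "cy" (the principal point, pixels), "pose" (4x4, takes a point from camera to world coordinates). Camera axes: x right, y down, z forward; pixel columns grow to the right and rows downward; lengths in m; the calibration is good to about 2 mm. The wrist camera is an equidistant fisheye: a pixel r from the principal point sees the ray r / f radians off the axis. A picture is of the moment at which its call begins.
- sign_off(): hands the job in; it is judged then, once.
The state is a dict: "t": time; "q": joint angles; "dq": joint speeds; "effort": joint torques, N m; "eef_pos": TCP position; "eef_rot": TCP orientation; "ft_force": force on the tool from outside, world axes, zero at the start; "moment": the same for the moment, N m; "width": opening from 0.0 (shut) to 1.0 (fully open); "grip_force": force on a finger pad.
Only numpy, scipy, OpenCV 4.12 (cv2) and the standard library are available. Lean on these libraries where they do the work, as an engineer would, in place of code of your own. Each camera call takes 0.05 s, during which the arm holds its last target. There are 200 camera calls.

## Working session

There is one attempt and no reset: what is moved stays moved. The work goes in short steps, Python scripts to look and compute and a tool call to move; the robot and the scene stay as the last step left them, time stands still between calls to the robot, and variables do not carry over. Pictures are saved under pics/ and viewed, at most 10 in all, crops included, and the job is handed in when it is done.

Besides the shell and the picture viewer there is one more tool, called after ">>>" by a JSON object that holds its "method" and its "body", one argument or row to a line. carry_out: Moves the arm, as the interface text tells. Its arguments: {"type":"object","properties":{"rows":{"type":"array","items":{"type":"object","properties":{"dr":{"type":"array","items":{"type":"number"}},"dp":{"type":"array","items":{"type":"number"}},"gripper":{"type":"number"}}}},"squeeze":{"type":"number"}},"required":["rows"]}

```bash
mkdir -p pics
cat > h.py <<'E'
from plant import *
import numpy as np, cv2
def foc(c): return c["color"].shape[0]/2/np.tan(np.radians(c["fov_y"])/2)
def cloud(c):
    f=foc(c); z=c["range_z"]; v,u=np.mgrid[:z.shape[0],:z.shape[1]]
    P=np.stack([(u-c["cx"])/f*z,(v-c["cy"])/f*z,z],-1)
    return P@c["pose"][:3,:3].T+c["pose"][:3,3]
def ray(c,uv,h):
    f=foc(c); uv=np.atleast_2d(uv)
    d=np.c_[(uv[:,0]-c["cx"])/f,(uv[:,1]-c["cy"])/f,np.ones(len(uv))]@c["pose"][:3,:3].T
    o=c["pose"][:3,3]; return o+d*((h-o[2])/d[:,2])[:,None]
E
python3 - <<'E'
from h import *
for n in("top","side"):
    c=read_camera(n); cv2.imwrite(f"pics/{n}0.png",c["color"]); print(n,c["fov_y"],c["pose"].round(3).tolist())
    np.savez(f"{n}0.npz",**c)
s=observe();print(s["t"],s["eef_rot"],s["width"],s["ft_force"])
E
```

```text
top 54.87670102331411 [[-0.017, -0.999, 0.032, 0.526], [-1.0, 0.016, -0.003, 0.046], [0.002, -0.032, -0.999, 0.954], [0.0, 0.0, 0.0, 1.0]]
side 47.09019414557277 [[0.999, -0.033, 0.027, 0.544], [-0.038, -0.408, 0.912, -0.819], [-0.019, -0.912, -0.409, 0.506], [0.0, 0.0, 0.0, 1.0]]
0.1 [[-9.43515287e-01  3.31328830e-01 -3.29840953e-04]
 [ 3.31328964e-01  9.43514310e-01 -1.36511146e-03]
 [-1.41091123e-04 -1.39728939e-03 -9.99999014e-01]] 1.00218890505999 [ 0.09819049 -0.2160122  -0.28809797]
```

View pics/top0.png

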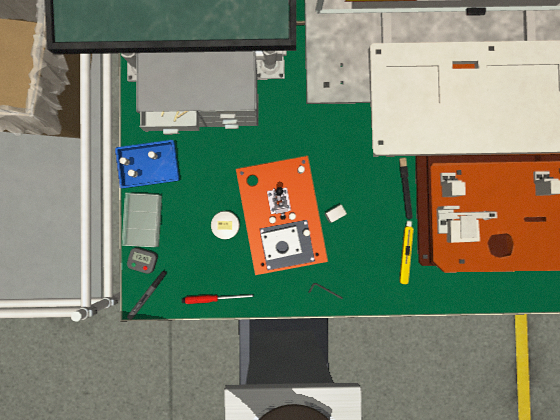

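View pics/side0.png

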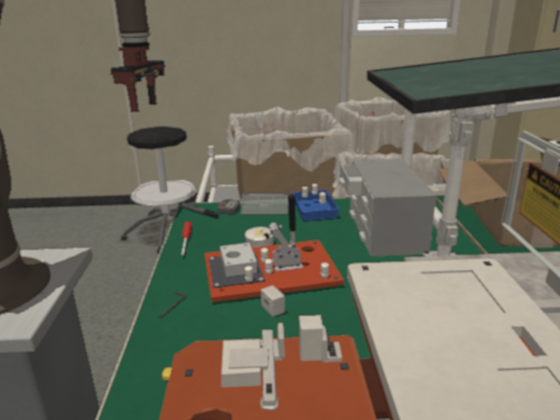

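The top view shows the fixture at about (282,215), turned roughly 10°. The housing is at (285,243) in front of the posts and the clamp is at (279,197). The tin is at (225,225), the block at (336,213) and the spare post at (301,170). The side view shows the black handle upright at (292,212). Next I'll measure these.

```bash
cat >> h.py <<'E'
def fixture(c):
    hsv=cv2.cvtColor(c["color"],cv2.COLOR_BGR2HSV)
    m=cv2.inRange(hsv,(3,120,100),(20,255,255)); m[:,:200]=0; m[:,370:]=0
    k=max(cv2.findContours(m,cv2.RETR_EXTERNAL,cv2.CHAIN_APPROX_NONE)[0],key=cv2.contourArea)
    P=ray(c,cv2.convexHull(k)[:,0].astype(float),.016)
    (o,s,a)=cv2.minAreaRect((P[:,:2]*1000).astype(np.float32))
    th=np.radians(a); th=(th+np.pi/4)%(np.pi/2)-np.pi/4
    return np.array(o),s,th
def tofix(P,o,th):
    R=np.array([[np.cos(th),-np.sin(th)],[np.sin(th),np.cos(th)]]); return (P-o)@R
def housing(c,o,th):
    W=cloud(c)*1000; f=tofix(W[...,:2],o,th); z=W[...,2]
    g=c["color"].min(2)
    m=(g>120)&(f[...,0]>-135)&(f[...,0]<-8)&(abs(f[...,1])<75)&(z>36)&(z<56)
    m=cv2.morphologyEx(m.astype(np.uint8),cv2.MORPH_OPEN,np.ones((5,5)))
    k=max(cv2.findContours(m,cv2.RETR_EXTERNAL,cv2.CHAIN_APPROX_NONE)[0],key=cv2.contourArea)
    P=ray(c,k[:,0].astype(float),.045)[:,:2]*1000
    r=cv2.minAreaRect(tofix(P,o,th).astype(np.float32)); return r,np.median(z[m>0]),k
E
python3 - <<'E'
from h import *
c=dict(np.load("top0.npz")); o,s,th=fixture(c); print(o,s,th)
r,z,k=housing(c,o,th); print(r,z)
W=cloud(c)*1000; f=tofix(W[...,:2],o,th)
for n,(u,v) in dict(spare=(301,170),block=(336,212),tin=(225,225),post=(306,233),p1=(273,219),p2=(292,216)).items():
    print(n,W[v,u].round(),f[v,u].round(),tofix(ray(c,[u,v],.044)[0,:2]*1000,o,th).round())
I=c["color"].copy(); cv2.drawContours(I,[k],-1,(255,0,0),1)
R=np.array([[np.cos(th),-np.sin(th)],[np.sin(th),np.cos(th)]])
cv2.imwrite("pics/crop1.png",cv2.resize(I[145:285,200:360],None,fx=4,fy=4,interpolation=cv2.INTER_CUBIC))
E
```

```text
[552.53485107  18.70693207] (250.91090393066406, 171.4382781982422) 0.1665070232012884
((-63.092628479003906, 14.018838882446289), (60.16948699951172, 79.23542785644531), 0.8119535446166992) 45.52876837172831
spare [653. -27.  41.] [ 91. -62.] [ 91. -61.]
block [ 556. -105.   37.] [ -17. -123.] [ -17. -121.]
tin [531. 148.  27.] [  0. 131.] [ -0. 130.]
post [510. -35.  46.] [-51. -46.] [-51. -46.]
p1 [542.  38.  44.] [-7. 21.] [-7. 21.]
p2 [549.  -5.  42.] [ -8. -22.] [ -8. -22.]
```

View pics/crop1.png

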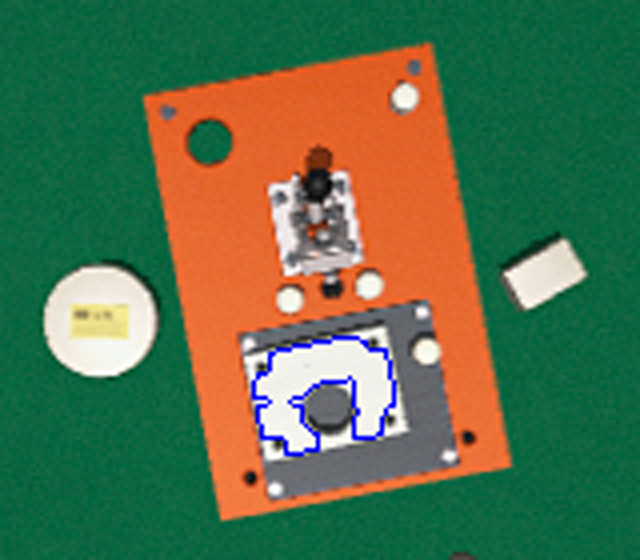

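The crop confirms the geometry: posts at crop (290,298), (369,285) and (426,351), and the housing slightly left and in front of them. The housing contour is ragged, so I'll refine it and check for overhead obstacles.

```bash
cat >> h.py <<'E'
def housing2(c,o,th):
    W=cloud(c)*1000; f=tofix(ray(c,np.indices(c["range_z"].shape)[::-1].reshape(2,-1).T,.045)[:,:2]*1000,o,th).reshape(W.shape[:2]+(2,))
    m=(W[...,2]>30)&(W[...,2]<60)&(f[...,0]>-125)&(f[...,0]<-15)&(abs(f[...,1])<70)
    m&=c["color"].min(2)>105
    m&=~((abs(f[...,0]+50)<11)&(abs(f[...,1]+47.5)<10.5))
    n,l,s,_=cv2.connectedComponentsWithStats(m.astype(np.uint8)); i=1+np.argmax(s[1:,4])
    k=cv2.findContours((l==i).astype(np.uint8),cv2.RETR_EXTERNAL,cv2.CHAIN_APPROX_NONE)[0][0]
    P=ray(c,k[:,0].astype(float),.045)[:,:2]*1000
    return cv2.minAreaRect(tofix(P,o,th).astype(np.float32)),k
def towor(p,o,th):
    R=np.array([[np.cos(th),-np.sin(th)],[np.sin(th),np.cos(th)]]); return o+R@np.array(p)
E
python3 - <<'E'
from h import *
c=dict(np.load("top0.npz")); o,s,th=fixture(c)
r,k=housing2(c,o,th); print(r)
W=cloud(c)*1000; f=tofix(W[...,:2],o,th)
m=(W[...,2]>60)&(W[...,0]>450)&(abs(f[...,1])<180)
P=W[m]
for lo,hi in((60,130),(130,250),(250,900)):
    q=P[(P[:,2]>lo)&(P[:,2]<hi)]; q=q[np.argsort(q[:,0])]; print(lo,len(q),q[:3].round().tolist(), q[(q[:,0]>660)][:2].round().tolist())
I=c["color"].copy(); cv2.drawContours(I,[k],-1,(255,0,0),1)
cv2.imwrite("pics/crop2.png",cv2.resize(I[195:285,240:330],None,fx=6,fy=6))
print(towor((-123,13),o,th))
E
```

```text
((-62.795623779296875, 14.054492950439453), (60.149898529052734, 80.02446746826172), 1.731380820274353)
60 3093 [[541.0, 17.0, 90.0], [541.0, 19.0, 90.0], [541.0, 22.0, 90.0]] [[734.0, 207.0, 123.0], [734.0, 227.0, 98.0]]
130 5255 [[589.0, 25.0, 162.0], [589.0, 27.0, 162.0], [590.0, 31.0, 160.0]] [[734.0, 220.0, 131.0], [735.0, 230.0, 131.0]]
250 8338 [[803.0, 236.0, 342.0], [803.0, 201.0, 340.0], [803.0, 118.0, 341.0]] [[803.0, 236.0, 342.0], [803.0, 201.0, 340.0]]
[429.08137449  11.1412782 ]
```

View pics/crop2.png

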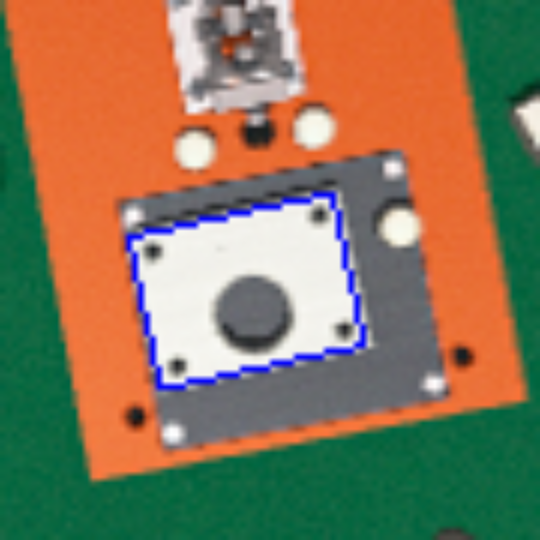

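>>> {"method": "carry_out", "body": {
  "rows": [
    {"dp": [17, -44.5, 0], "dr": [0, 0, 0.05], "gripper": 50},
    {"dp": [17, -44.5, 0], "dr": [0, 0, 0.05], "gripper": 50},
    {"dp": [17, -44.5, 0], "dr": [0, 0, 0.05], "gripper": 50},
    {"dp": [17, -44.5, 0], "dr": [0, 0, 0.05], "gripper": 50},
    {"dp": [17, -44.5, 0], "dr": [0, 0, 0.05], "gripper": 50},
    {"dp": [17, -44.5, 0], "dr": [0, 0, 0.05], "gripper": 50},
    {"dp": [17, -44.5, 0], "dr": [0, 0, 0.05], "gripper": 50},
    {"dp": [17, -44.5, 0], "dr": [0, 0, 0.05], "gripper": 50},
    {"dp": [17, -44.5, 0], "dr": [0, 0, 0.05], "gripper": 50},
    {"dp": [17, -44.5, 0], "dr": [0, 0, 0.05], "gripper": 50},
    {"dp": [17, -44.5, 0], "dr": [0, 0, 0], "gripper": 50},
    {"dp": [17, -44.5, 0], "dr": [0, 0, 0], "gripper": 50},
    {"dp": [17, -44, 0], "dr": [0, 0, 0], "gripper": 50},
    {"dp": [0, 0, 0], "dr": [0, 0, 0], "gripper": 50},
    {"dp": [0, 0, 0], "dr": [0, 0, 0], "gripper": 50}
  ]
}}

```text
t: 1.6
eef_pos: [0.428, 0.0109, 0.2224]
eef_rot: [[-0.987, -0.159, -0.001], [-0.159, 0.987, -0.0], [0.001, 0.0, -1.0]]
ft_force: [-0.4, 0.0, 0.5]
width: 0.568
grip_force: 0.0
```

Now the contour follows the housing exactly (60 x 80 mm). It sits at x -62.8, y 14.1 with a 1.7° turn. Next I'll lower the fingers in front of it and push.

>>> {"method": "carry_out", "body": {
  "rows": [
    {"dp": [0, 0, -40], "dr": [0, 0, 0.006], "gripper": 50},
    {"dp": [0, 0, -40], "gripper": 50, "dr": [0, 0, 0]},
    {"dp": [0, 0, -40], "gripper": 50, "dr": [0, 0, 0]},
    {"dp": [0, 0, -40], "gripper": 50, "dr": [0, 0, 0]},
    {"dp": [0, 0, -20], "gripper": 50, "dr": [0, 0, 0]},
    {"dp": [0, 0, -10], "gripper": 50, "dr": [0, 0, 0]},
    {"dp": [0, 0, 0], "gripper": 50, "dr": [0, 0, 0]},
    {"dp": [5.9, 1, 0], "gripper": 50, "dr": [0, 0, 0]},
    {"dp": [5.9, 1, 0], "gripper": 50, "dr": [0, 0, 0]},
    {"dp": [3, 0.5, 0], "gripper": 50, "dr": [0, 0, 0]},
    {"dp": [3, 0.5, 0], "gripper": 50, "dr": [0, 0, 0]},
    {"dp": [2, 0.3, 0], "gripper": 50, "dr": [0, 0, 0]},
    {"dp": [2, 0.3, 0], "gripper": 50, "dr": [0, 0, 0]},
    {"dp": [2, 0.3, 0], "gripper": 50, "dr": [0, 0, 0]},
    {"dp": [2, 0.3, 0], "gripper": 50, "dr": [0, 0, 0]},
    {"dp": [2, 0.3, 0], "gripper": 50, "dr": [0, 0, 0]},
    {"dp": [2, 0.3, 0], "gripper": 50, "dr": [0, 0, 0]},
    {"dp": [2, 0.3, 0], "gripper": 50, "dr": [0, 0, 0]},
    {"dp": [0, 0, 0], "gripper": 50, "dr": [0, 0, 0]}
  ]
}}

```text
t: 3.5
eef_pos: [0.4604, 0.0168, 0.0327]
eef_rot: [[-0.986, -0.167, 0.001], [-0.167, 0.986, -0.0], [-0.001, -0.0, -1.0]]
ft_force: [-0.3, -0.4, 0.6]
width: 0.568
grip_force: 0.0
```

Run:
```python
from h import *
c=dict(np.load("top0.npz")); o,s,th=fixture(c)
c=read_camera("top"); cv2.imwrite("pics/t2.png",c["color"])
print(tofix(observe()["eef_pos"][:2]*1000,o,th),housing2(c,o,th)[0])
cv2.imwrite("pics/crop3.png",cv2.resize(c["color"][145:285,200:360],None,fx=4,fy=4))
```

```text
[-91.22217148  13.4389913 ] ((-40.49430465698242, 13.501436233520508), (80.00963592529297, 41.12062072753906), 89.71595764160156)
```

View pics/crop3.png

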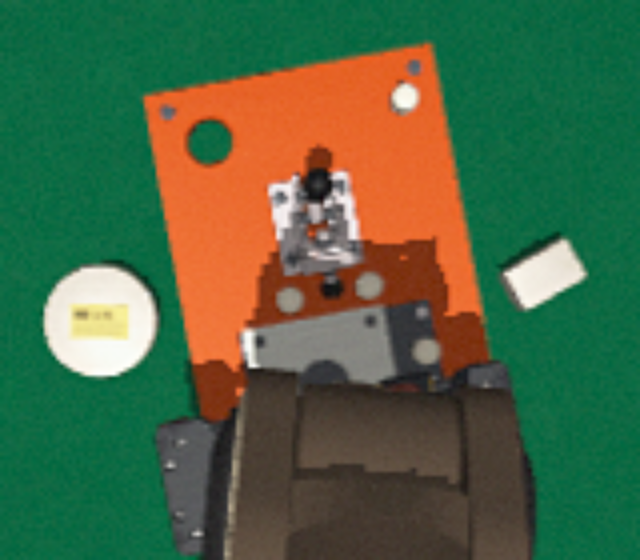

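The view shows the housing square, with its rear edge about 5 mm short of the posts. I'll push on gently until it makes contact.

>>> {"method": "carry_out", "body": {
  "rows": [
    {"dp": [2, 0.3, 0], "gripper": 50, "dr": [0, 0, 0]},
    {"dp": [1, 0.2, 0], "gripper": 50, "dr": [0, 0, 0]},
    {"dp": [1, 0.2, 0], "gripper": 50, "dr": [0, 0, 0]},
    {"dp": [0.5, 0.1, 0], "gripper": 50, "dr": [0, 0, 0]},
    {"dp": [0, 0, 0], "gripper": 50, "dr": [0, 0, 0]},
    {"dp": [0, 0, 0], "gripper": 50, "dr": [0, 0, 0]}
  ]
}}

```text
t: 4.15
eef_pos: [0.4645, 0.0176, 0.0327]
eef_rot: [[-0.986, -0.167, 0.0], [-0.167, 0.986, 0.0], [-0.0, 0.0, -1.0]]
ft_force: [0.2, 1.0, -0.6]
width: 0.566
grip_force: 0.2
```

>>> {"method": "carry_out", "body": {
  "rows": [
    {"dp": [1, 0.2, 0], "gripper": 50, "dr": [0, 0, 0]},
    {"dp": [0, 0, 0], "gripper": 50, "dr": [0, 0, 0]},
    {"dp": [0, 0, 0], "gripper": 50, "dr": [0, 0, 0]}
  ]
}}

```text
t: 4.45
eef_pos: [0.4648, 0.0177, 0.0325]
eef_rot: [[-0.986, -0.167, -0.001], [-0.167, 0.986, 0.0], [0.001, 0.0, -1.0]]
ft_force: [-2.9, 0.0, 1.9]
width: 0.565
grip_force: 1.7
```

Run:
```python
from h import *
c=dict(np.load("top0.npz")); o,s,th=fixture(c)
c=read_camera("top"); r=housing2(c,o,th)[0]
print(tofix(observe()["eef_pos"][:2]*1000,o,th),r,observe()["ft_force"])
```

```text
[-86.66668347  13.56395279] ((-34.81004333496094, 13.584077835083008), (79.4463882446289, 39.11368179321289), 88.87301635742188) [-3.83214962  0.43113898  1.75380799]
```

Contact with both back posts is confirmed, with a finger force of about 4 N. Next I'll back off, go round to the left side with the fingers shut, and push right.

>>> {"method": "carry_out", "body": {
  "rows": [
    {"dp": [-9.9, -1.7, 0], "gripper": 50, "dr": [0, 0, 0]},
    {"dp": [-9.9, -1.7, 0], "gripper": 20, "dr": [0, 0, 0]},
    {"dp": [-4, 23, 0], "gripper": 0, "dr": [0, 0, 0]},
    {"dp": [-4, 23, 0], "gripper": 0, "dr": [0, 0, 0]},
    {"dp": [-4, 23, 0], "gripper": 0, "dr": [0, 0, 0]},
    {"dp": [0, 0, 0], "gripper": 0, "dr": [0, 0, 0]},
    {"dp": [0, 0, 0], "gripper": 0, "dr": [0, 0, 0]},
    {"dp": [15.2, 2.5, 0], "gripper": 0, "dr": [0, 0, 0]},
    {"dp": [15.2, 2.5, 0], "gripper": 0, "dr": [0, 0, 0]},
    {"dp": [15.2, 2.5, 0], "gripper": 0, "dr": [0, 0, 0]},
    {"dp": [0, 0, 0], "gripper": 0, "dr": [0, 0, 0]},
    {"dp": [0, 0, 0], "gripper": 0, "dr": [0, 0, 0]}
  ]
}}

```text
t: 5.7
eef_pos: [0.4787, 0.0897, 0.0325]
eef_rot: [[-0.986, -0.166, -0.001], [-0.166, 0.986, -0.0], [0.001, -0.0, -1.0]]
ft_force: [-1.0, -0.1, 0.0]
width: 0.007
grip_force: 0.0
```

Run:
```python
from h import *
c=dict(np.load("top0.npz")); o,s,th=fixture(c)
c=read_camera("top"); r=housing2(c,o,th)[0]
print(tofix(observe()["eef_pos"][:2]*1000,o,th),r,observe()["ft_force"],observe()["width"])
```

```text
[-61.51042912  82.41761469] ((-44.95647430419922, 2.9427108764648438), (59.73613739013672, 58.69611358642578), 0.03146742284297943) [-1.10458372  0.24527953 -0.52984533] 0.004148300202254305
```

>>> {"method": "carry_out", "body": {
  "rows": [
    {"dp": [1.2, -7, 0], "gripper": 0, "dr": [0, 0, 0]},
    {"dp": [0.8, -5, 0], "gripper": 0, "dr": [0, 0, 0]},
    {"dp": [0.35, -2, 0], "gripper": 0, "dr": [0, 0, 0]},
    {"dp": [0.35, -2, 0], "gripper": 0, "dr": [0, 0, 0]},
    {"dp": [0.35, -2, 0], "gripper": 0, "dr": [0, 0, 0]},
    {"dp": [0.35, -2, 0], "gripper": 0, "dr": [0, 0, 0]},
    {"dp": [0.35, -2, 0], "gripper": 0, "dr": [0, 0, 0]},
    {"dp": [0.35, -2, 0], "gripper": 0, "dr": [0, 0, 0]},
    {"dp": [0, 0, 0], "gripper": 0, "dr": [0, 0, 0]},
    {"dp": [0, 0, 0], "gripper": 0, "dr": [0, 0, 0]}
  ]
}}

```text
t: 6.75
eef_pos: [0.4834, 0.0668, 0.0326]
eef_rot: [[-0.986, -0.167, 0.0], [-0.167, 0.986, -0.0], [-0.0, -0.0, -1.0]]
ft_force: [-0.2, -0.6, -0.1]
width: 0.007
grip_force: 0.0
```

Run:
```python
from h import *
c=dict(np.load("top0.npz")); o,s,th=fixture(c)
c=read_camera("top"); r=housing2(c,o,th)[0]
print(tofix(observe()["eef_pos"][:2]*1000,o,th),r,observe()["ft_force"],observe()["width"])
```

```text
[-60.2113578   58.87873281] ((-21.28843116760254, -11.259424209594727), (36.22956848144531, 11.081398010253906), 88.97466278076172) [-0.10373341  1.23979187 -0.3214991 ] 0.005530779457597442
```

>>> {"method": "carry_out", "body": {
  "rows": [
    {"dp": [0.35, -2, 0], "gripper": 0, "dr": [0, 0, 0]},
    {"dp": [0.2, -1, 0], "gripper": 0, "dr": [0, 0, 0]},
    {"dp": [0.2, -1, 0], "gripper": 0, "dr": [0, 0, 0]},
    {"dp": [0, 0, 0], "gripper": 0, "dr": [0, 0, 0]},
    {"dp": [0, 0, 0], "gripper": 0, "dr": [0, 0, 0]}
  ]
}}

```text
t: 7.3
eef_pos: [0.4842, 0.0627, 0.0327]
eef_rot: [[-0.986, -0.167, 0.0], [-0.167, 0.986, -0.0], [-0.0, -0.0, -1.0]]
ft_force: [-0.2, 0.1, 0.8]
width: 0.009
grip_force: 0.0
```

Run:
```python
from h import *
c=dict(np.load("top0.npz")); o,s,th=fixture(c)
c=read_camera("top")
print(tofix(observe()["eef_pos"][:2]*1000,o,th),observe()["ft_force"])
cv2.imwrite("pics/crop4.png",cv2.resize(c["color"][145:285,200:360],None,fx=4,fy=4))
```

```text
[-60.09997988  54.75295633] [-0.24064796  0.54588029 -0.57607091]
```

View pics/crop4.png

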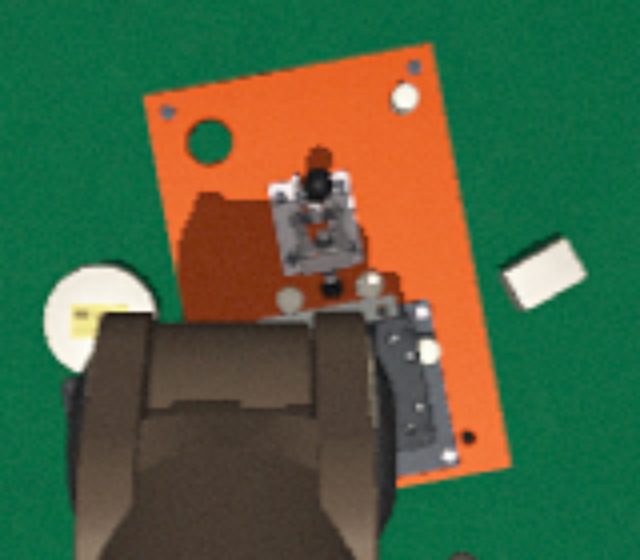

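The view is partly hidden, but the housing's rear-right corner at (398,297) is a few mm left of the side post line. I'll keep pushing slowly.

>>> {"method": "carry_out", "body": {
  "rows": [
    {"dp": [0.2, -1, 0], "gripper": 0, "dr": [0, 0, 0]},
    {"dp": [0.2, -1, 0], "gripper": 0, "dr": [0, 0, 0]},
    {"dp": [0, 0, 0], "gripper": 0, "dr": [0, 0, 0]},
    {"dp": [0, 0, 0], "gripper": 0, "dr": [0, 0, 0]}
  ]
}}

```text
t: 7.75
eef_pos: [0.4845, 0.0607, 0.0326]
eef_rot: [[-0.986, -0.167, 0.0], [-0.167, 0.986, -0.0], [-0.0, -0.0, -1.0]]
ft_force: [0.7, 0.0, 0.3]
width: 0.007
grip_force: 0.2
```

>>> {"method": "carry_out", "body": {
  "rows": [
    {"dp": [0.2, -1, 0], "gripper": 0, "dr": [0, 0, 0]},
    {"dp": [0, 0, 0], "gripper": 0, "dr": [0, 0, 0]},
    {"dp": [0, 0, 0], "gripper": 0, "dr": [0, 0, 0]}
  ]
}}

```text
t: 8.05
eef_pos: [0.4847, 0.0598, 0.0326]
eef_rot: [[-0.986, -0.167, 0.0], [-0.167, 0.986, -0.0], [0.0, -0.0, -1.0]]
ft_force: [-0.5, 0.2, 0.9]
width: -0.002
grip_force: 0.2
```

>>> {"method": "carry_out", "body": {
  "rows": [
    {"dp": [0.2, -1, 0], "gripper": 0, "dr": [0, 0, 0]},
    {"dp": [0, 0, 0], "gripper": 0, "dr": [0, 0, 0]},
    {"dp": [0, 0, 0], "gripper": 0, "dr": [0, 0, 0]}
  ]
}}

```text
t: 8.35
eef_pos: [0.4849, 0.0588, 0.0326]
eef_rot: [[-0.986, -0.167, -0.0], [-0.167, 0.986, -0.0], [0.0, -0.0, -1.0]]
ft_force: [-0.2, 0.9, 0.0]
width: 0.008
grip_force: 0.2
```

>>> {"method": "carry_out", "body": {
  "rows": [
    {"dp": [0.2, -1, 0], "gripper": 0, "dr": [0, 0, 0]},
    {"dp": [0, 0, 0], "gripper": 0, "dr": [0, 0, 0]},
    {"dp": [0, 0, 0], "gripper": 0, "dr": [0, 0, 0]}
  ]
}}

```text
t: 8.65
eef_pos: [0.4851, 0.0578, 0.0327]
eef_rot: [[-0.986, -0.167, -0.0], [-0.167, 0.986, -0.0], [0.0, -0.0, -1.0]]
ft_force: [-1.0, 0.5, -0.7]
width: 0.01
grip_force: 0.4
```

Run:
```python
from h import *
c=dict(np.load("top0.npz")); o,s,th=fixture(c)
c=read_camera("side"); P=cloud(c)*1000; f=tofix(P[...,:2],o,th)
# right face of housing as the side camera sees it
m=(P[...,2]>26)&(P[...,2]<41)&(f[...,0]>-74)&(f[...,0]<-17)&(abs(f[...,0]+50)>12)&(f[...,1]<-20)&(f[...,1]>-60)
for a in range(-74,-17,6):
    q=f[m&(f[...,0]>=a)&(f[...,0]<a+6)]; print(a,len(q),np.median(q,0).round(1) if len(q) else "")
print(tofix(observe()["eef_pos"][:2]*1000,o,th),observe()["ft_force"])
cv2.imwrite("pics/crop5.png",cv2.resize(c["color"][190:310,190:350],None,fx=4,fy=4))
```

```text
-74 20 [-71.2 -39.5]
-68 22 [-65.5 -39.1]
-62 0 
-56 0 
-50 0 
-44 0 
-38 21 [-34.7 -39.4]
-32 20 [-29.  -39.7]
-26 21 [-23.6 -40.4]
-20 13 [-17.8 -39.9]
[-60.07108813  49.74811225] [-1.27420589  0.53275126  0.84612801]
```

View pics/crop5.png

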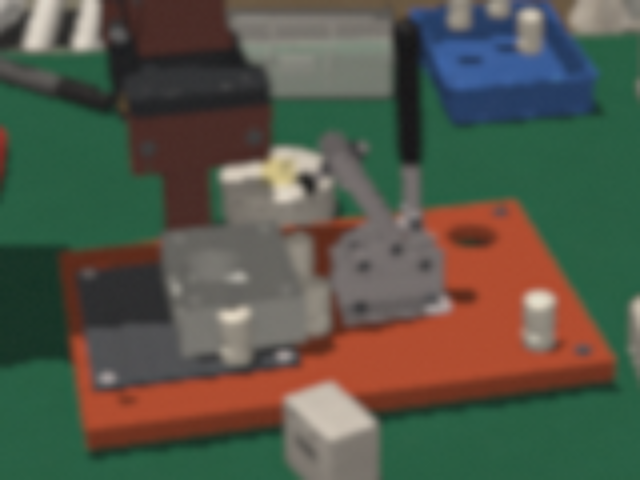

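The side view shows the housing at (235,290) up to the side post, its right face at y ≈ -39.7 (nominal -40) and square. One more small push should confirm contact.

>>> {"method": "carry_out", "body": {
  "rows": [
    {"dp": [0.15, -0.8, 0], "gripper": 0, "dr": [0, 0, 0]},
    {"dp": [0, 0, 0], "gripper": 0, "dr": [0, 0, 0]},
    {"dp": [0, 0, 0], "gripper": 0, "dr": [0, 0, 0]}
  ]
}}

```text
t: 9.0
eef_pos: [0.4851, 0.0577, 0.0327]
eef_rot: [[-0.986, -0.168, -0.0], [-0.168, 0.986, 0.001], [0.0, 0.001, -1.0]]
ft_force: [-0.8, 5.1, 0.4]
width: 0.005
grip_force: 2.4
```

>>> {"method": "carry_out", "body": {
  "rows": [
    {"dp": [0.15, -0.8, 0], "gripper": 0, "dr": [0, 0, 0]},
    {"dp": [0, 0, 0], "gripper": 0, "dr": [0, 0, 0]},
    {"dp": [0, 0, 0], "gripper": 0, "dr": [0, 0, 0]}
  ]
}}

```text
t: 9.3
eef_pos: [0.4851, 0.0576, 0.0327]
eef_rot: [[-0.986, -0.168, -0.001], [-0.168, 0.986, 0.001], [0.0, 0.001, -1.0]]
ft_force: [-2.8, 6.7, 1.2]
width: 0.007
grip_force: 3.6
```

Firm contact with the side post. I'll back off and check the seat.

>>> {"method": "carry_out", "body": {
  "rows": [
    {"dp": [-1.7, 9.9, 0], "gripper": 0, "dr": [0, 0, 0]},
    {"dp": [-3.3, 20, 0], "gripper": 0, "dr": [0, 0, 0]},
    {"dp": [-30, -5, 0], "gripper": 0, "dr": [0, 0, 0]},
    {"dp": [-30, -5, 40], "gripper": 0, "dr": [0, 0, 0]},
    {"dp": [-10, 0, 50], "gripper": 0, "dr": [0, 0, 0]},
    {"dp": [0, 0, 50], "gripper": 0, "dr": [0, 0, 0]},
    {"dp": [0, 0, 30], "gripper": 0, "dr": [0, 0, 0]},
    {"dp": [0, 0, 0], "gripper": 0, "dr": [0, 0, 0]}
  ]
}}

```text
t: 10.1
eef_pos: [0.4133, 0.0767, 0.2055]
eef_rot: [[-0.986, -0.167, 0.008], [-0.167, 0.986, 0.003], [-0.008, 0.002, -1.0]]
ft_force: [0.3, 0.7, -0.6]
width: 0.008
grip_force: 0.0
```

Run:
```python
from h import *
c=dict(np.load("top0.npz")); o,s,th=fixture(c)
print(tofix(observe()["eef_pos"][:2]*1000,o,th),observe()["eef_pos"])
c=read_camera("top"); print(housing2(c,o,th)[0])
P=cloud(c)*1000; f=tofix(P[...,:2],o,th); q=f[(P[...,2]>135)&(P[...,2]<175)&(f[...,0]>0)&(f[...,0]<90)&(abs(f[...,1])<30)]; print("handle",q.mean(0),len(q))
```

```text
[-127.72829441   80.25726852] [0.41327134 0.0766847  0.20545734]
((-44.86453628540039, 0.6873054504394531), (59.403587341308594, 79.08927154541016), 0.10072407871484756)
handle [44.00235     1.29943429] 51
```

The housing is seated at (-44.9, 0.7) and square, with the handle at (44, 1). Next I'll compute the handle arc waypoints.

Run:
```python
from h import *
c=dict(np.load("top0.npz")); o,s,th=fixture(c)
ph=np.radians(np.linspace(5,93,23)); t=np.linspace(0,1,23)
C=np.c_[36-15*t,49+11*t]; d=np.c_[np.sin(ph),np.cos(ph)]; n=np.c_[np.cos(ph),-np.sin(ph)]
T=C+99*d-7*n-[10.5,0]
W=np.array([np.r_[towor((x,.7),o,th),z] for x,z in T]); 
print(T.round(1)[[0,11,22]]); print(W.round(1)[0]); print(np.diff(W,axis=0).round(1).tolist())
print(np.r_[towor((17,.7),o,th),148])
```

```text
[[ 27.2 148.2]
 [ 88.1 124.7]
 [109.7  61.8]]
[579.2  23.9 148.2]
[[6.2, 1.0, 0.1], [6.1, 1.0, -0.3], [6.0, 1.0, -0.8], [5.9, 1.0, -1.3], [5.8, 1.0, -1.8], [5.6, 0.9, -2.2], [5.4, 0.9, -2.6], [5.2, 0.9, -3.1], [4.9, 0.8, -3.5], [4.6, 0.8, -3.9], [4.3, 0.7, -4.2], [4.0, 0.7, -4.6], [3.6, 0.6, -4.9], [3.3, 0.5, -5.2], [2.9, 0.5, -5.4], [2.4, 0.4, -5.7], [2.0, 0.3, -5.9], [1.6, 0.3, -6.0], [1.1, 0.2, -6.2], [0.6, 0.1, -6.3], [0.2, 0.0, -6.4], [-0.3, -0.1, -6.4]]
[569.18371894  22.21480875 148.        ]
```

>>> {"method": "carry_out", "body": {
  "rows": [
    {"dp": [39, -13.7, 0], "dr": [0, 0, 0], "gripper": 0},
    {"dp": [39, -13.7, 0], "dr": [0, 0, 0], "gripper": 0},
    {"dp": [39, -13.7, 0], "dr": [0, 0, 0], "gripper": 0},
    {"dp": [39, -13.7, 0], "dr": [0, 0, 0], "gripper": 0},
    {"dp": [0, 0, 0], "dr": [0, 0, 0], "gripper": 0},
    {"dp": [0, 0, 0], "dr": [0, 0, 0], "gripper": 0}
  ]
}}

```text
t: 10.75
eef_pos: [0.5661, 0.0204, 0.1991]
eef_rot: [[-0.986, -0.166, -0.004], [-0.166, 0.986, -0.002], [0.004, -0.001, -1.0]]
ft_force: [-0.5, -0.7, -0.6]
width: 0.005
grip_force: 0.0
```

>>> {"method": "carry_out", "body": {
  "rows": [
    {"dp": [1, 1, -25], "dr": [0, 0, 0], "gripper": 0},
    {"dp": [2, 0.8, -26], "dr": [0, 0, 0], "gripper": 0},
    {"dp": [0, 0, 0], "dr": [0, 0, 0], "gripper": 0},
    {"dp": [5, 0.9, 0], "dr": [0, 0, 0], "gripper": 0},
    {"dp": [5, 0.8, 0], "dr": [0, 0, 0], "gripper": 0},
    {"dp": [6.2, 1, 0.1], "dr": [0, 0, 0], "gripper": 0},
    {"dp": [6.1, 1, -0.3], "dr": [0, 0, 0], "gripper": 0},
    {"dp": [6, 1, -0.8], "dr": [0, 0, 0], "gripper": 0},
    {"dp": [5.9, 1, -1.3], "dr": [0, 0, 0], "gripper": 0},
    {"dp": [5.8, 1, -1.8], "dr": [0, 0, 0], "gripper": 0},
    {"dp": [5.6, 0.9, -2.2], "dr": [0, 0, 0], "gripper": 0},
    {"dp": [5.4, 0.9, -2.6], "dr": [0, 0, 0], "gripper": 0},
    {"dp": [5.2, 0.9, -3.1], "dr": [0, 0, 0], "gripper": 0},
    {"dp": [0, 0, 0], "dr": [0, 0, 0], "gripper": 0},
    {"dp": [0, 0, 0], "dr": [0, 0, 0], "gripper": 0}
  ]
}}

```text
t: 12.25
eef_pos: [0.6258, 0.0326, 0.1382]
eef_rot: [[-0.986, -0.167, -0.001], [-0.167, 0.986, -0.0], [0.001, 0.0, -1.0]]
ft_force: [-0.4, -0.1, -0.5]
width: 0.007
grip_force: 0.0
```

Run:
```python
from h import *
c=read_camera("side")
cv2.imwrite("pics/crop6.png",cv2.resize(c["color"][170:310,190:370],None,fx=4,fy=4))
```

```text
(no output)
```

View pics/crop6.png

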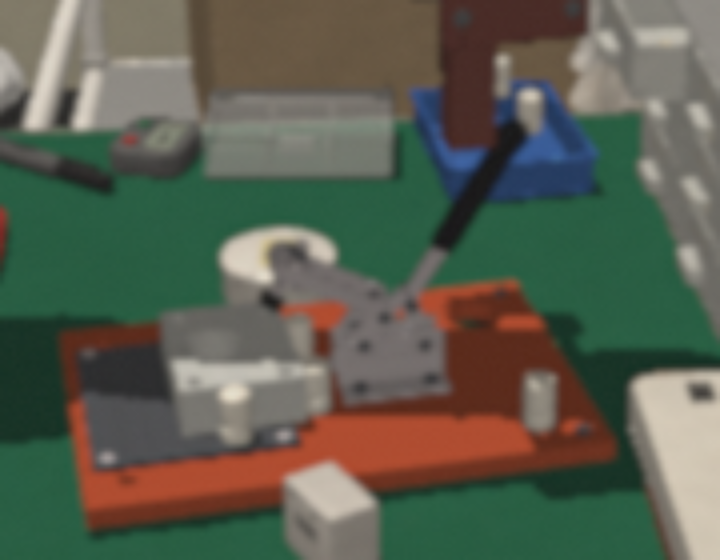

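The view shows the handle tilted about 35° with its end at (515,130), the finger behind it at (470,120) and the arm coming down. Continue along the arc.

>>> {"method": "carry_out", "body": {
  "rows": [
    {"dp": [4.9, 0.8, -3.5], "dr": [0, 0, 0], "gripper": 0},
    {"dp": [4.6, 0.8, -3.9], "dr": [0, 0, 0], "gripper": 0},
    {"dp": [4.3, 0.7, -4.2], "dr": [0, 0, 0], "gripper": 0},
    {"dp": [4, 0.7, -4.6], "dr": [0, 0, 0], "gripper": 0},
    {"dp": [3.6, 0.6, -4.9], "dr": [0, 0, 0], "gripper": 0},
    {"dp": [3.3, 0.5, -5.2], "dr": [0, 0, 0], "gripper": 0},
    {"dp": [2.9, 0.5, -5.4], "dr": [0, 0, 0], "gripper": 0},
    {"dp": [2.4, 0.4, -5.7], "dr": [0, 0, 0], "gripper": 0},
    {"dp": [1, 0.2, -3], "dr": [0, 0, 0], "gripper": 0},
    {"dp": [1, 0.1, -3], "dr": [0, 0, 0], "gripper": 0},
    {"dp": [0.8, 0.2, -3], "dr": [0, 0, 0], "gripper": 0},
    {"dp": [0.8, 0.1, -3], "dr": [0, 0, 0], "gripper": 0},
    {"dp": [0, 0, 0], "dr": [0, 0, 0], "gripper": 0}
  ]
}}

```text
t: 13.6
eef_pos: [0.6596, 0.0383, 0.0887]
eef_rot: [[-0.986, -0.167, -0.0], [-0.167, 0.986, -0.0], [0.0, -0.0, -1.0]]
ft_force: [-1.3, -0.3, 0.8]
width: 0.005
grip_force: 0.6
```

>>> {"method": "carry_out", "body": {
  "rows": [
    {"dp": [0.5, 0.1, -3], "dr": [0, 0, 0], "gripper": 0},
    {"dp": [0.5, 0.1, -3], "dr": [0, 0, 0], "gripper": 0},
    {"dp": [0.3, 0, -3], "dr": [0, 0, 0], "gripper": 0},
    {"dp": [0.3, 0, -3], "dr": [0, 0, 0], "gripper": 0},
    {"dp": [0, 0, -3], "dr": [0, 0, 0], "gripper": 0},
    {"dp": [0, 0, -3], "dr": [0, 0, 0], "gripper": 0},
    {"dp": [0, 0, 0], "dr": [0, 0, 0], "gripper": 0}
  ]
}}

```text
t: 14.3
eef_pos: [0.6608, 0.0384, 0.0705]
eef_rot: [[-0.986, -0.167, -0.001], [-0.167, 0.986, -0.0], [0.001, -0.0, -1.0]]
ft_force: [-0.2, 1.0, -0.6]
width: 0.007
grip_force: 0.0
```

>>> {"method": "carry_out", "body": {
  "rows": [
    {"dp": [0, 0, -2], "dr": [0, 0, 0], "gripper": 0},
    {"dp": [0, 0, -2], "dr": [0, 0, 0], "gripper": 0},
    {"dp": [0, 0, -2], "dr": [0, 0, 0], "gripper": 0},
    {"dp": [0, 0, -1.5], "dr": [0, 0, 0], "gripper": 0},
    {"dp": [0, 0, 0], "dr": [0, 0, 0], "gripper": 0},
    {"dp": [0, 0, 0], "dr": [0, 0, 0], "gripper": 0}
  ]
}}

```text
t: 14.9
eef_pos: [0.6612, 0.0384, 0.0636]
eef_rot: [[-0.986, -0.167, 0.0], [-0.167, 0.986, -0.0], [-0.0, -0.0, -1.0]]
ft_force: [0.4, 1.1, -0.4]
width: 0.005
grip_force: 0.0
```

Run:
```python
from h import *
c=read_camera("side")
cv2.imwrite("pics/crop7.png",cv2.resize(c["color"][170:310,190:370],None,fx=4,fy=4))
```

```text
(no output)
```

View pics/crop7.png

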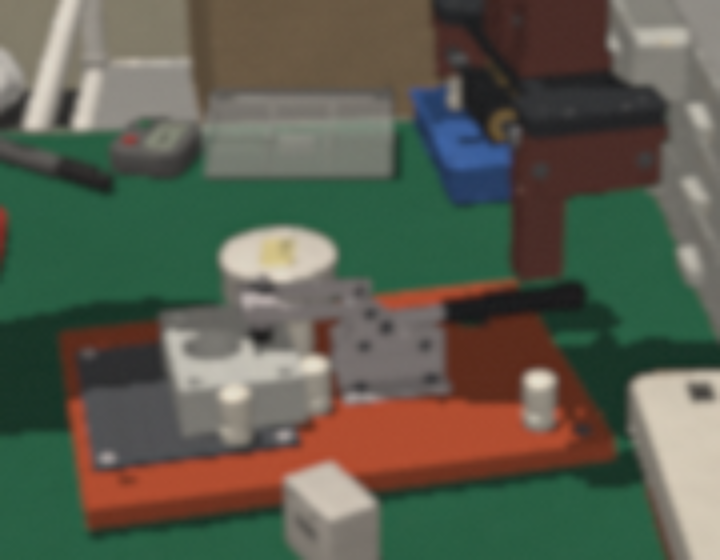

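The handle is nearly level with its end at (580,295), and the arm is level on the housing at (262,310). With no force on the fingers, it appears to have snapped over. I'll press lightly to make sure it's on its stop.

>>> {"method": "carry_out", "body": {
  "rows": [
    {"dp": [0, 0, -1.5], "dr": [0, 0, 0], "gripper": 0},
    {"dp": [0, 0, -1], "dr": [0, 0, 0], "gripper": 0},
    {"dp": [0, 0, 0], "dr": [0, 0, 0], "gripper": 0},
    {"dp": [0, 0, 0], "dr": [0, 0, 0], "gripper": 0}
  ]
}}

```text
t: 15.35
eef_pos: [0.6611, 0.0384, 0.061]
eef_rot: [[-0.986, -0.167, -0.0], [-0.167, 0.986, -0.0], [0.0, 0.0, -1.0]]
ft_force: [-0.1, 0.3, -0.3]
width: 0.007
grip_force: 0.0
```

>>> {"method": "carry_out", "body": {
  "rows": [
    {"dp": [0, 0, -1], "dr": [0, 0, 0], "gripper": 0},
    {"dp": [0, 0, 0], "dr": [0, 0, 0], "gripper": 0},
    {"dp": [0, 0, 0], "dr": [0, 0, 0], "gripper": 0}
  ]
}}

```text
t: 15.65
eef_pos: [0.6611, 0.0384, 0.0601]
eef_rot: [[-0.986, -0.167, -0.0], [-0.167, 0.986, 0.0], [0.0, 0.0, -1.0]]
ft_force: [-0.4, 0.1, -0.4]
width: 0.003
grip_force: 0.0
```

>>> {"method": "carry_out", "body": {
  "rows": [
    {"dp": [0, 0, -1], "dr": [0, 0, 0], "gripper": 0},
    {"dp": [0, 0, -0.5], "dr": [0, 0, 0], "gripper": 0},
    {"dp": [0, 0, 0], "dr": [0, 0, 0], "gripper": 0},
    {"dp": [0, 0, 0], "dr": [0, 0, 0], "gripper": 0}
  ]
}}

```text
t: 16.05
eef_pos: [0.6611, 0.0384, 0.0586]
eef_rot: [[-0.986, -0.167, -0.0], [-0.167, 0.986, 0.0], [0.0, 0.0, -1.0]]
ft_force: [0.4, 0.5, -0.7]
width: 0.005
grip_force: 0.0
```

Run:
```python
from h import *
c=dict(np.load("top0.npz")); o,s,th=fixture(c)
c=read_camera("side"); P=cloud(c)*1000; f=tofix(P[...,:2],o,th)
m=(abs(f[...,1])<12)&(c["color"].max(2)<60)&(P[...,2]>35)&(P[...,2]<90)
for a in range(65,140,10):
    q=P[m&(f[...,0]>=a)&(f[...,0]<a+10)]
    if len(q): print(a,len(q),np.percentile(q[:,2],[5,50,95]).round(1))
print(tofix(observe()["eef_pos"][:2]*1000,o,th),observe()["ft_force"],observe()["eef_pos"][2])
```

```text
65 28 [43.1 49.4 53.9]
75 27 [44.5 50.3 53.6]
85 27 [46.6 50.9 55. ]
95 32 [44.5 52.2 72.9]
105 29 [44.9 51.1 55.6]
115 35 [44.1 51.5 58.7]
125 31 [44.6 51.6 56.2]
135 2 [44.6 47.5 50.5]
[110.36081302   1.40616509] [ 0.15420286 -0.11795757 -0.37034246] 0.05855236291613741
```

The handle is level at about z 51–52 with the fingers clear of it, so it is locked on its own. I'll retract and do a last check.

>>> {"method": "carry_out", "body": {
  "rows": [
    {"dp": [0, 0, 20], "dr": [0, 0, 0], "gripper": 0},
    {"dp": [0, 0, 40], "dr": [0, 0, 0], "gripper": 0},
    {"dp": [0, 0, 50], "dr": [0, 0, 0], "gripper": 0},
    {"dp": [-10, 0, 40], "dr": [0, 0, 0], "gripper": 0},
    {"dp": [-48, 0, 0], "dr": [0, 0, 0], "gripper": 0},
    {"dp": [-48, 0, 0], "dr": [0, 0, 0], "gripper": 0},
    {"dp": [-48, 10, 0], "dr": [0, 0, 0], "gripper": 0},
    {"dp": [-48, 30, 0], "dr": [0, 0, 0], "gripper": 0},
    {"dp": [-30, 40, 0], "dr": [0, 0, 0], "gripper": 0},
    {"dp": [0, 0, 0], "dr": [0, 0, 0], "gripper": 0}
  ]
}}

```text
t: 17.1
eef_pos: [0.431, 0.1195, 0.2088]
eef_rot: [[-0.985, -0.174, -0.001], [-0.174, 0.985, 0.003], [0.001, 0.003, -1.0]]
ft_force: [0.4, -0.2, 0.6]
width: 0.003
grip_force: 0.0
```

Run:
```python
from h import *
c=dict(np.load("top0.npz")); o,s,th=fixture(c)
c=read_camera("top"); print(housing2(c,o,th)[0])
P=cloud(c)*1000; f=tofix(P[...,:2],o,th)
for a in(70,90,110,125):
    q=P[(abs(f[...,1])<4)&(abs(f[...,0]-a)<5)]; print(a,np.percentile(q[:,2],[50,90]).round(1))
q=P[(abs(f[...,1])<5)&(f[...,0]<5)&(f[...,0]>-30)]; print("arm top",np.percentile(q[:,2],[10,50,90]))
```

```text
((-45.03591537475586, 0.6960945129394531), (59.87394714355469, 79.05850982666016), 0.0035341547336429358)
70 [55.4 57.4]
90 [55.6 58.3]
110 [56.4 58.1]
125 [56.6 58.5]
arm top [15.01973634 19.01552285 76.81161761]
```

```bash
python3 -c "
from plant import *
print(sign_off())"
```

```text
the job is handed in; nothing more can be done
None
```

I handed the job in at about 17 s of the 53 s limit. The housing measured 0.7 mm or less from its nominal seat and square against all three posts. The handle lies level at its stop with the fingers clear of it. The tip's force on the housing could not be measured directly, and the hand-in returned no verdict.

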